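# Strip the nut mill: empty its hopper and take off the burr cap

## Robot

A 6-joint arm with a two-finger parallel gripper is mounted at the origin on a cart in front of the work surface, level with it; the furniture and walls round the work are solid. World frame = base frame: x ahead of the robot, y to its left, z up, the work surface at z = 0. Lengths are in m, angles in rad, forces in N, time in s.
With the tool pointing down it reaches from about 0.275 to 0.825 m from the base axis. Payload 4.9 kg.
Tool frame: the origin (TCP) lies at the very end of the fingers, on their centre line; the grasp point (between the pads) lies 19 mm behind it (manip.tcp_to_grasp is the distance from the TCP to the grasp point, in m); z points along the fingers, y is the line along which they close (so a half turn about z gives the same grasp; the last joint's range is limited). The gripper opens to 85 mm and grips with 20 to 120 N. Pads are 22 mm wide; open, the fingers measure 114 mm over their backs; the gripper's body (76 mm by 85 mm) begins 54 mm behind the grasp point. The pads swing forward as they close: fully open they stand 13 mm farther back than shut.
Start: joints at [1.187, 0.326, -0.193, 1.052, 0, 1.437], TCP at [0.136, 0.533, 0.231] pointing down, gripper open.
Joint ranges: [-2.65, 2.65], [-0.97, 1.79], [-1.3, 1.35], [-1.93, 2.1], [-1.47, 1.37], [-3.14, 3.14]. Speed limits (rad/s): [2.57, 2.57, 3.14, 3.14, 3.14, 3.14].

## Interface

Orientations are given as a unit quaternion [x, y, z, w].
In Python, from cell import manip gives the robot as it stands.
- The arm moves only by the tool hand_motion, called after ">>>" by a JSON object that holds its "op" and its "data". Schema: {"type":"object","properties":{"ticks":{"type":"array","items":{"type":"array","prefixItems":[{"type":"array","items":{"type":"number"},"minItems":3,"maxItems":3},{"type":"array","items":{"type":"number"},"minItems":3,"maxItems":3}],"minItems":2,"maxItems":2},"minItems":1,"maxItems":20},"finger_gap":{"type":"number"},"force":{"type":"number"},"only":{"type":"string"},"quiet":{"type":"boolean"},"lines":{"type":"string"}},"required":["ticks"],"additionalProperties":false}. ticks is a list of rows, 1 to 20 of them, each written [[dx, dy, dz], [rx, ry, rz]]: dx, dy, dz in m, then a rotation vector rx, ry, rz in rad; each row shifts and turns the commanded pose from where the row before left it, along the tool's axes as they then stand; what a row does not reach is not made up. A row lasts 1/8 s, in which the tool goes at most 0.0625 m and 0.188 rad, less where a joint would pass 70% of its speed; a pose out of reach is approached as far as the arm can. finger_gap is the opening from 0.0 (shut) to 1.0 (fully open), set as the call begins (left out keeps the last). The fingers move at their own pace and stop on an object; force is the grip in N (left out, the last holds). Time passes only in rows, so rows that do not move let the fingers close. The tool returns the time, the measured TCP pose, the force, the opening and the grip force at its end. only (a regular expression) keeps the lines of the reply that match it, lines (a string "A,B") keeps lines A to B, and quiet returns only ok. Input that does not fit is refused with a message, and nothing moves.
- manip.state(): the state, without advancing time (a new reading comes with each control period).
- manip.grab_frame(name): name is "side" or "top" or "wrist"; returns a dict with "color" (384x512x3 uint8, red, green, blue), "intrinsics" (3x3 intrinsics, pixels), "world_to_cam" (4x4, takes a point from world to camera coordinates). Camera axes: x right, y down, z forward; pixel columns grow to the right and rows downward; lengths in m; the calibration is good to about 2 mm. The wrist camera is an equidistant fisheye: a pixel r from the principal point sees the ray r / f radians off the axis. A picture is of the moment at which its call begins. There is no depth.
- manip.close_job(): hands the job in; it is judged then, once.
The state is a dict: "time_s": time; "joint_positions": joint angles; "joint_velocities": joint speeds; "tau": joint torques, N m; "tcp_pos": TCP position; "ee_rot": TCP orientation; "force": force on the tool from outside, world axes, zero at the start; "torque": the same for the moment, N m; "width": opening from 0.0 (shut) to 1.0 (fully open); "grip_force": force on a finger pad.
Only numpy, scipy, OpenCV 4.12 (cv2) and the standard library are available. Lean on these libraries where they do the work, as an engineer would, in place of code of your own. Each camera call takes 0.05 s, during which the arm holds its last target. There are 200 camera calls.

## Task

The nut mill's burrs need cleaning: lift its hopper off by the handle, tip all six hazelnuts out of it into the bowl, and stand the empty hopper upright on the worktop. Then unscrew the burr cap that was underneath; nobody knows whether this mill has a right-hand or a left-hand thread, so try it one way and, if it does not give, the other, and lift it off. Finish holding the cap in the gripper, level and clear above the mill (at least 5 cm above its seat), not put down, leaving the other things on the worktop where they are.

Things in the scene. Friction and masses are not known exactly. Their poses are not given: they have to be found in the camera images.
- mill: Nut mill, fixed; white body 232 mm long (its x), 128 mm wide. Origin: on the worktop, straight below the cap's axis; +z up, +x to the motor housing at the back, which starts 61 mm behind the cap's axis and is 128 mm high. Cap and hopper stand on its round steel deck, 90 mm above the worktop.
- mill_seat (a point): Centre of the deck, on the cap's axis, 90 mm above the worktop.
- hopper: Loose aluminium hopper, about 0.16 kg, over the cap on the mill's deck. Origin: centre of its foot; +z up, +x to its lip, -x to its handle. Below, an open collar, 78 mm outside, 72 inside, 58 high, round the cap: lift it 60 mm straight up before moving aside. Above, a pan: floor 60 mm above the foot, 70 long, 60 wide, walls to 101 mm. It also stands on the collar on a worktop.
- hopper_grip (a point): Where to grip the handle: a level black bar along the hopper's x, 16 mm wide, 20 mm high, from 37 to 125 mm behind the origin; this point is 85 mm behind it and 80 mm above the foot. Pinch it from above across its width, the fingers at any tilt along the bar.
- hopper_lip (a point): Middle of the pouring lip: 79 mm ahead of the hopper's origin, 86 mm above its foot. A chute as wide as the pan (60 mm) rises to it from the pan's floor at 30 degrees; the nuts run out over it when the hopper is tipped lip-down by 60 to 75 degrees.
- cap: Black burr cap screwed on the mill's neck, under the hopper at first: 62 mm diameter, 30 mm high, 0.08 kg, with a finger bar on top, 14 mm thick (its y), 50 mm long (its x), from 30 to 54 mm above its underside. Origin: centre of its underside, on the deck while closed, its x then along the mill's x; +z up.
- cap_grip (a point): Middle of the top of the finger bar, 54 mm above the cap's underside. Coarse thread of unknown hand: some mills loosen counterclockwise from above, some clockwise. The wrong way it stops dead within 4 degrees; the right way it turns easily, climbs 4 mm, can be lifted straight off past 52 degrees and stops at 100 (76 is best). The neck is 24 mm high.
- bowl: Small round bowl, loose on the worktop to the right of the mill, 125 mm across the rim, 56 mm high, 0.2 kg. Origin: centre of its underside.
- tin: Bystander: closed food tin, 75 mm diameter, 58 mm high, well to the left of the mill; the worktop between it and the mill is free (room for the hopper 0.46 m ahead of and 0.31 m to the left of the robot base).
- garlic: Bystander: garlic bulb, 50 mm, in front of the mill and to the right.
- spice: Bystander: spice jar, 45 mm diameter, 106 mm high, behind and left of the mill.
- mug: Bystander: mug, 78 mm diameter, 97 mm high, behind the bowl.
- spoon: Bystander: teaspoon, 132 mm, lying between robot and mill.
- nut_0_mid (a point): Middle of one of the six loose hazelnuts that lie in the hopper's pan, 20 mm diameter, 10 g.
- nut_1_mid (a point): Middle of one of the six loose hazelnuts that lie in the hopper's pan, 20 mm diameter, 10 g.
- nut_2_mid (a point): Middle of one of the six loose hazelnuts that lie in the hopper's pan, 20 mm diameter, 10 g.
- nut_3_mid (a point): Middle of one of the six loose hazelnuts that lie in the hopper's pan, 20 mm diameter, 10 g.
- nut_4_mid (a point): Middle of one of the six loose hazelnuts that lie in the hopper's pan, 20 mm diameter, 10 g.
- nut_5_mid (a point): Middle of one of the six loose hazelnuts that lie in the hopper's pan, 20 mm diameter, 10 g.

How it is judged:
On the way, in this order (a step that is already met when the one before it is completed fails the run):
1. all six hazelnuts lie in the bowl, the cap still on the mill (horizontal distance between each of nut_0_mid, nut_1_mid, nut_2_mid, nut_3_mid, nut_4_mid, nut_5_mid and bowl below 0.056 m and height (world z) of each of nut_0_mid, nut_1_mid, nut_2_mid, nut_3_mid, nut_4_mid, nut_5_mid below 0.075 m and z of cap in the frame of mill below 0.1 m), for 0.2 s.
2. the empty hopper stands upright on the worktop, let go, the cap still on the mill (height (world z) of hopper below 0.006 m and angle between hopper's own z axis and vertical below 0.08 rad and linear speed of hopper below 0.02 m/s and contact force between the fingers and hopper below 0.1 N and z of cap in the frame of mill below 0.1 m), for 0.2 s.
At the end, for the whole second after the job is handed in: Gripper holds the cap still, underside 50+ mm above the deck, within 90 mm of the mill axis, tilt < 20 deg, not touching the mill; six nuts in the bowl (within 56 mm of its centre, below 75 mm); hopper on the worktop on its collar, upright within 4.5 deg, let go, at rest (horizontal distance between each of nut_0_mid, nut_1_mid, nut_2_mid, nut_3_mid, nut_4_mid, nut_5_mid and bowl below 0.056 m and height (world z) of each of nut_0_mid, nut_1_mid, nut_2_mid, nut_3_mid, nut_4_mid, nut_5_mid below 0.075 m and height (world z) of hopper below 0.006 m and angle between hopper's own z axis and vertical below 0.08 rad and linear speed of hopper below 0.02 m/s and contact force between the fingers and hopper below 0.1 N and z of cap in the frame of mill above 0.14 m and horizontal distance between cap and mill below 0.09 m and angle between cap's own z axis and vertical below 0.35 rad and contact force between the fingers and cap above 1 N and contact force between cap and mill below 0.1 N and linear speed of cap below 0.03 m/s); the arm keeps its last pose, push and grip.
It fails at once if a bystander (tin, garlic, spice jar, mug, teaspoon) is pushed more than 3 cm from its place (distance of any of tin, garlic, spice, mug, spoon from where it was at the start of the episode above 0.03 m).
It fails at once if the bowl is pushed more than 5 cm or tipped over (distance of bowl from where it was at the start of the episode above 0.05 m or angle between bowl's own z axis and vertical above 0.5 rad).
It also fails if it takes over 61 s, if anything falls off the work surface, if the arm or the gripper's body presses on something with over 40 N, if the wrist force passes 120 N, or if a joint passes its speed limit or range.

## Working session

There is one attempt and no reset: what is moved stays moved. The work goes in short steps, Python scripts to look and compute and a tool call to move; the robot and the scene stay as the last step left them, time stands still between calls to the robot, and variables do not carry over. Pictures are saved under pics/ and viewed, at most 10 in all, crops included, and the job is handed in when it is done.

```bash
ls; mkdir -p pics; cat > h.py <<'E'
import numpy as np, cv2
from cell import manip
from scipy.spatial.transform import Rotation as R
def save(n,f):
    cv2.imwrite(n,cv2.cvtColor(f["color"],cv2.COLOR_RGB2BGR))
def ray(f,u,v):
    K=np.array(f["intrinsics"]);T=np.array(f["world_to_cam"])
    d=np.linalg.inv(K)@[u,v,1.];Rm=T[:3,:3]
    return -Rm.T@T[:3,3], Rm.T@d
def onz(f,u,v,z):
    o,d=ray(f,u,v);return o+d*(z-o[2])/d[2]
def proj(f,p):
    T=np.array(f["world_to_cam"]);c=T[:3,:3]@np.array(p)+T[:3,3];q=np.array(f["intrinsics"])@c;return q[:2]/q[2]
E
python3 - <<'E'
from h import *
import pickle
a=manip.grab_frame("top");b=manip.grab_frame("side")
pickle.dump((a,b),open("f0.pkl","wb"))
save("pics/top0.png",a);save("pics/side0.png",b)
for f in(a,b):
    print(np.round(f["intrinsics"],1).tolist(),np.round(ray(f,256,192),3).tolist())
print(manip.state())
E
```

```text
cell.py
pics
[[387.0, 0.0, 255.0], [0.0, 387.0, 192.3], [0.0, 0.0, 1.0]] [[0.33, 0.098, 1.364], [0.164, -0.009, -0.986]]
[[463.9, 0.0, 248.4], [0.0, 463.9, 192.4], [0.0, 0.0, 1.0]] [[0.015, 1.324, 1.124], [0.29, -0.749, -0.596]]
{'time_s': 0.1, 'joint_positions': array([ 1.18680075e+00,  3.26893110e-01, -1.93499331e-01,  1.05200296e+00,
       -8.33612009e-06,  1.43660047e+00]), 'joint_velocities': array([-0.00071171, -0.00260785,  0.00191229, -0.00108636, -0.00103959,
        0.00097607]), 'tau': array([ 5.23608433e-04, -4.44239080e+01,  2.63037890e+01,  7.92201085e-03,
       -1.35234122e-04, -1.29573544e-05]), 'tcp_pos': array([0.13575326, 0.53243349, 0.23056157]), 'ee_rot': array([ 1.24575333e-01,  9.92209830e-01, -7.73917005e-04, -2.00817427e-04]), 'force': array([ 0.11600623, -0.26704141,  0.14156627]), 'torque': array([-0.02383562,  0.00547644, -0.02360104]), 'grip_force': 0.0, 'width': 0.9987925644747533}
```

View pics/top0.png

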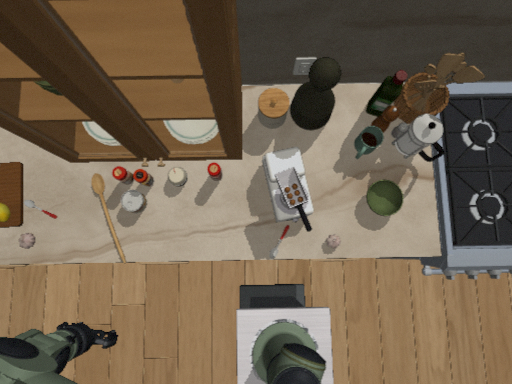

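View pics/side0.png

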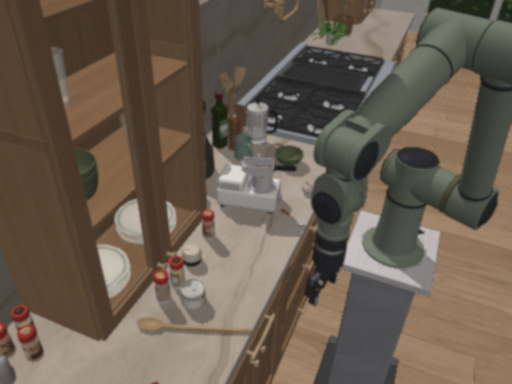

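```bash
python3 - <<'E'
from h import *
import pickle
a,b=pickle.load(open("f0.pkl","rb"))
for n,p in dict(base=(0,0,0),tcp=(.136,.533,.231),hop=(.46,.31,0)).items(): print(n,proj(a,p),proj(b,p))
t=cv2.cvtColor(a["color"],cv2.COLOR_RGB2BGR)[130:260,200:420]; 
s=cv2.cvtColor(b["color"],cv2.COLOR_RGB2BGR)[125:225,190:350]
o=np.zeros((600,800,3),np.uint8)
t=cv2.resize(t[:, :],None,fx=3,fy=3,interpolation=cv2.INTER_CUBIC)[:390,:660]
cv2.imwrite("pics/tc.png",t)
s=cv2.resize(s,None,fx=5,fy=5,interpolation=cv2.INTER_CUBIC);cv2.imwrite("pics/sc.png",s)
for n,u,v,z in(("millbackL",267,156,.1),("bowl",384,198,.056),("garlic",333,241,.03),("tin",132,201,.058),("tin2",177,176,.058),("spice",214,171,.1),("mug",369,141,.09),("hb",305,227,.18)):
    print(n,onz(a,u,v,z).round(3))
E
```

```text
base [284.92076241 355.90102277] [392.22271635 245.84250113]
tcp [ 99.64479548 329.52607872] [320.89689289 295.85960058]
hop [193.00316332 220.11779544] [238.31388458 263.94079176]
millbackL [0.662 0.047 0.1  ]
bowl [ 0.518 -0.351  0.056]
garlic [ 0.377 -0.174  0.03 ]
tin [0.524 0.509 0.058]
tin2 [0.608 0.357 0.058]
spice [0.614 0.226 0.1  ]
mug [ 0.711 -0.302  0.09 ]
hb [ 0.415 -0.06   0.18 ]
```

View pics/tc.png

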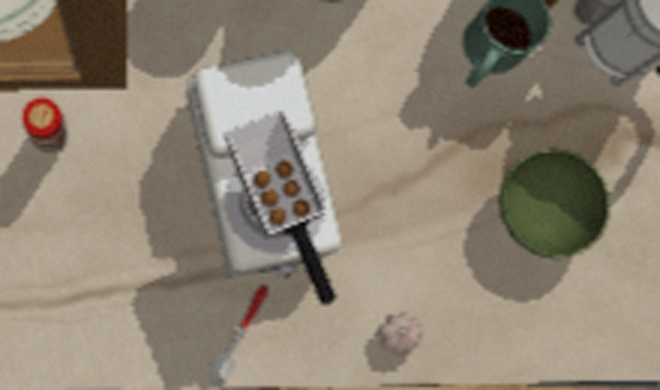

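View pics/sc.png

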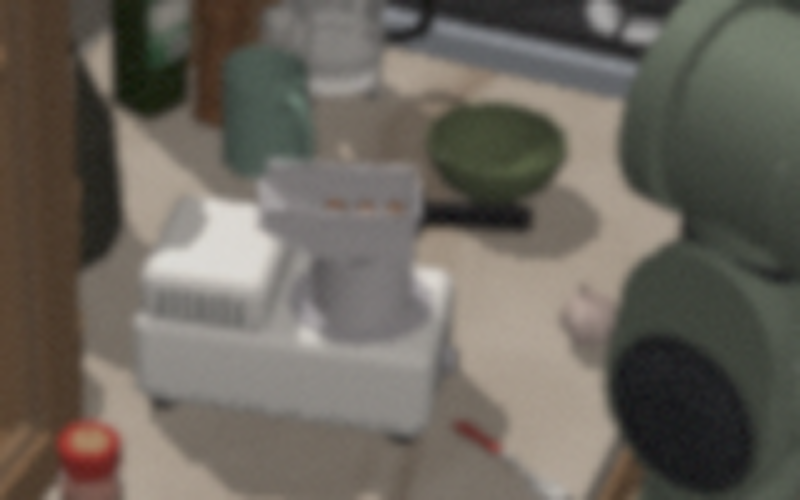

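```bash
python3 - <<'E'
from h import *
import pickle
from scipy.optimize import least_squares
a,b=pickle.load(open("f0.pkl","rb"))
def dark(f,x0,x1,y0,y1,th):
    g=f["color"].max(2).astype(int);m=np.zeros(g.shape,np.uint8);m[y0:y1,x0:x1]=(g[y0:y1,x0:x1]<th)*255
    n,l,s,c=cv2.connectedComponentsWithStats(m);i=1+np.argmax(s[1:,4]);ys,xs=np.where(l==i)
    P=np.c_[xs,ys].astype(np.float32);c=P.mean(0);d=np.linalg.svd(P-c)[2][0];t=(P-c)@d
    print(s[i],c,d); return c+d*t.min(),c+d*t.max()
A=sorted(dark(a,293,318,203,236,70),key=lambda p:p[1]);B=sorted(dark(b,272,302,160,176,70),key=lambda p:p[0])
print(A,B)
def tri(u,v):
    o1,d1=ray(a,*u);o2,d2=ray(b,*v);s=np.linalg.lstsq(np.c_[d1,-d2],o2-o1,rcond=None)[0]
    p,q=o1+s[0]*d1,o2+s[1]*d2;return (p+q)/2,np.linalg.norm(p-q)
for u,v in zip(A,B): print(tri(u,v))
P=[onz(a,*A[0],.175),onz(a,*A[1],.175)];d=P[0]-P[1];print(P,np.degrees(np.arctan2(d[1],d[0])))
# mill corners front
L=onz(a,200+190/3,130+85/3,.08);M=onz(a,200+232/3,130+275/3,.08);d=L-M;print("mill yaw",np.degrees(np.arctan2(d[1],d[0])))
# bowl mask
c=a["color"].astype(int);m=((c[...,1]>c[...,2]+12)&(c[...,1]>c[...,0]+3)).astype(np.uint8);m[:,:360]=0;m[:170]=0;m[220:]=0;m[:,410:]=0
k=max(cv2.findContours(m,0,2)[0],key=cv2.contourArea);(u,v),r=cv2.minEnclosingCircle(k);print("bowl",u,v,r,onz(a,u,v,.056),r/387*1.3)
u,v=200+0,0
E
```

```text
[294 203  17  28 148] [303.31757 216.74324] [0.41192785 0.91121644]
[274 160  26  11 194] [286.39175 165.19072] [ 0.9934096  -0.11461879]
[array([297.83768, 204.6213 ], dtype=float32), array([309.25778, 229.88347], dtype=float32)] [array([273.72906, 166.65173], dtype=float32), array([299.42538, 163.6869 ], dtype=float32)]
(array([ 0.48154246, -0.04237717,  0.17555495]), np.float64(0.007771748876197777))
(array([ 0.39756775, -0.07266833,  0.19485008]), np.float64(0.016192944434315043))
[array([ 0.48539797, -0.04147802,  0.175     ]), array([ 0.40671366, -0.07360486,  0.175     ])] 22.210214895926267
mill yaw 10.85747082430088
bowl 384.3823547363281 197.38235473632812 18.341581344604492 [ 0.52040609 -0.35241938  0.056     ] 0.06161254715241819
```

```bash
cat >> h.py <<'E'
def ori(hdeg,tdeg):
    a,t=np.radians([hdeg,tdeg]);h=np.array([np.cos(a),np.sin(a),0]);u=np.array([0,0,1.])
    z=h*np.sin(t)-u*np.cos(t);x=-(h*np.cos(t)+u*np.sin(t));return np.c_[x,np.cross(z,x),z]
def go(p,Rm,grasp=True,base=None):
    """translation in current tool frame, then rotvec; and the alternative: rotate first"""
    if base is None: s=manip.state();p0=np.array(s["tcp_pos"]);R0=R.from_quat(s["ee_rot"]).as_matrix()
    else: p0,R0=base
    p=np.array(p,float)+(Rm[:,2]*manip.tcp_to_grasp if grasp else 0)
    print("tcp target",p.round(4),"trans(now)",(R0.T@(p-p0)).round(4),"rotvec",R.from_matrix(R0.T@Rm).as_rotvec().round(4),"trans(after rot)",(Rm.T@(p-p0)).round(4));return p,Rm
E
python3 - <<'E'
from h import *
b=go([.40,.10,.27],ori(-14.3,0))
b=go([.42,-.068,.21],ori(22.2,30),base=b)   # roughly over handle
Rm=ori(22.2,30);p=np.array([.4437,-.0585,.17])-.08*Rm[:,2]
go(p,Rm,base=b)
E
```

```text
tcp target [0.4    0.1    0.2513] trans(now) [-0.3629 -0.3537 -0.0203] rotvec [-0.0016 -0.0002 -0.0002] trans(after rot) [-0.3629 -0.3538 -0.0207]
tcp target [ 0.4287 -0.0645  0.1938] trans(now) [-0.0684 -0.1523  0.0575] rotvec [-0.1667 -0.5056 -0.6222] trans(after rot) [ 0.0596 -0.1631  0.032 ]
tcp target [ 0.4153 -0.0701  0.2231] trans(now) [-0.0021 -0.0002 -0.0326] rotvec [0. 0. 0.] trans(after rot) [-0.0021 -0.0002 -0.0326]
```

>>> {"op": "hand_motion", "data": {"ticks": [[[-0.0363, -0.0354, -0.002], [0, 0, 0]], [[-0.0363, -0.0354, -0.002], [0, 0, 0]], [[-0.0363, -0.0354, -0.002], [0, 0, 0]], [[-0.0363, -0.0354, -0.002], [0, 0, 0]], [[-0.0363, -0.0354, -0.002], [0, 0, 0]], [[-0.0363, -0.0354, -0.002], [0, 0, 0]], [[-0.0363, -0.0354, -0.002], [0, 0, 0]], [[-0.0363, -0.0354, -0.002], [0, 0, 0]], [[-0.0363, -0.0354, -0.002], [0, 0, 0]], [[-0.0363, -0.0354, -0.002], [0, 0, 0]], [[0, 0, 0], [-0.0333, -0.1011, -0.1244]], [[0, 0, 0], [-0.0333, -0.1011, -0.1244]], [[0, 0, 0], [-0.0333, -0.1011, -0.1244]], [[0, 0, 0], [-0.0333, -0.1011, -0.1244]], [[0, 0, 0], [-0.0333, -0.1011, -0.1244]]], "finger_gap": 1.0}}

```text
time_s: 1.98
tcp_pos: [0.3996, 0.1006, 0.2512]
ee_rot: [-0.188, 0.947, 0.05, 0.256]
force: [-0.9, 0.3, 0.5]
width: 1.001
grip_force: 0.0
```

```bash
python3 - <<'E'
from h import *
Rm=ori(22.2,30);p=np.array([.4437,-.0585,.17])-.08*Rm[:,2]
go(p,Rm)
E
```

```text
tcp target [ 0.4153 -0.0701  0.2231] trans(now) [ 0.0581 -0.1637 -0.0009] rotvec [0.0005 0.0032 0.0049] trans(after rot) [ 0.0573 -0.1639 -0.0006]
```

>>> {"op": "hand_motion", "data": {"ticks": [[[0.0145, -0.041, 0], [0, 0, 0]], [[0.0145, -0.041, 0], [0, 0, 0]], [[0.0145, -0.041, 0], [0, 0, 0]], [[0.0145, -0.041, 0], [0, 0.003, 0.005]], [[0, 0, 0], [0, 0, 0]]], "finger_gap": 1.0}}

```text
time_s: 2.6
tcp_pos: [0.4158, -0.0735, 0.2219]
ee_rot: [-0.181, 0.949, 0.05, 0.252]
force: [0.4, 0.4, -0.5]
width: 0.996
grip_force: 0.0
```

```bash
python3 - <<'E'
from h import *
import pickle
f=manip.grab_frame("wrist");t=manip.grab_frame("top");pickle.dump((f,t),open("f1.pkl","wb"));save("pics/w1.png",f)
print(f["intrinsics"])
E
```

```text
[[297.31863964   0.         260.94526568]
 [  0.         297.31863964 190.00814249]
 [  0.           0.           1.        ]]
```

View pics/w1.png

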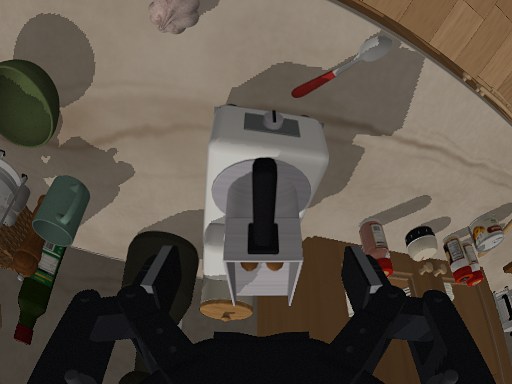

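```bash
cat >> h.py <<'E'
def wray(f,u,v):
    K=np.array(f["intrinsics"]);T=np.array(f["world_to_cam"]);x=np.array([u-K[0,2],v-K[1,2]]);r=np.linalg.norm(x);th=r/K[0,0]
    d=np.r_[x/r*np.sin(th),np.cos(th)];Rm=T[:3,:3];return -Rm.T@T[:3,3],Rm.T@d
def tri(r1,r2):
    s=np.linalg.lstsq(np.c_[r1[1],-r2[1]],r2[0]-r1[0],rcond=None)[0];p,q=r1[0]+s[0]*r1[1],r2[0]+s[1]*r2[1];return ((p+q)/2).round(4),np.linalg.norm(p-q).round(4)
E
python3 - <<'E'
from h import *
import pickle
f,_=pickle.load(open("f1.pkl","rb"));a,b=pickle.load(open("f0.pkl","rb"))
print(tri(wray(f,264.5,158),ray(a,309.3,229.9)),tri(wray(f,263.5,158),ray(b,296,168)))
print(tri(wray(f,263.5,225),ray(a,297.9,204.6)),tri(wray(f,263.5,225),ray(b,274.8,167.6)))
P=[]
for u,v in((264.5,160),(263.5,220)):
    o,d=wray(f,u,v);P.append(o+d*(.18-o[2])/d[2]);print(P[-1])
d=P[1]-P[0];print(np.degrees(np.arctan2(d[1],d[0])))
go([.4437,-.0585,.17],ori(22.2,30))
E
```

```text
(array([ 0.4074, -0.0756,  0.1573]), np.float64(0.0016)) (array([ 0.4008, -0.0792,  0.1678]), np.float64(0.004))
(array([ 0.4882, -0.0437,  0.151 ]), np.float64(0.0018)) (array([ 0.474 , -0.0502,  0.1648]), np.float64(0.006))
[ 0.38921582 -0.08238309  0.18      ]
[ 0.44315048 -0.06123943  0.18      ]
21.406346404017935
tcp target [ 0.4524 -0.055   0.1538] trans(now) [-0.0013  0.0002  0.0791] rotvec [ 0.0005 -0.0039 -0.0073] trans(after rot) [-0.001   0.0003  0.0791]
```

>>> {"op": "hand_motion", "data": {"ticks": [[[-0.001, -0.001, 0.02], [0, -0.004, -0.007]], [[0, 0, 0.02], [0, 0, 0]], [[0, 0, 0.02], [0, 0, 0]], [[0, 0, 0.02], [0, 0, 0]], [[0, 0, 0], [0, 0, 0]]], "finger_gap": 1.0}}

```text
time_s: 3.32
tcp_pos: [0.4528, -0.0537, 0.1526]
ee_rot: [-0.188, 0.948, 0.051, 0.253]
force: [-0.8, -0.0, 0.8]
width: 1.001
grip_force: 0.0
```

>>> {"op": "hand_motion", "data": {"ticks": [[[0, 0, 0], [0, 0, 0]], [[0, 0, 0], [0, 0, 0]], [[0, 0, 0], [0, 0, 0]], [[0, 0, 0], [0, 0, 0]], [[0, 0, 0], [0, 0, 0]], [[0, 0, 0], [0, 0, 0]]], "finger_gap": 0, "force": 90}}

```text
time_s: 4.08
tcp_pos: [0.4541, -0.0564, 0.1541]
ee_rot: [-0.187, 0.947, 0.049, 0.255]
force: [-3.1, -0.7, 6.0]
width: 0.171
grip_force: 88.0
```

```bash
python3 - <<'E'
from h import *
s=manip.state();r=R.from_quat(s["ee_rot"]).as_matrix();print(r.round(3), s["tcp_pos"]-.019*r[:,2],s["width"])
E
```

```text
[[-0.8   -0.379  0.465]
 [-0.329  0.925  0.189]
 [-0.502 -0.002 -0.865]] [ 0.44529324 -0.05998294  0.1704965 ] 0.17078463375413463
```

>>> {"op": "hand_motion", "data": {"ticks": [[[-0.005, 0, -0.0087], [0, 0, 0]], [[-0.01, 0, -0.0173], [0, 0, 0]], [[-0.01, 0, -0.0173], [0, 0, 0]], [[-0.01, 0, -0.0173], [0, 0, 0]], [[-0.01, 0, -0.0173], [0, 0, 0]], [[-0.01, 0, -0.0173], [0, 0, 0]], [[-0.005, 0, -0.0087], [0, 0, 0]], [[0, 0, 0], [0, 0, 0]]], "finger_gap": 0, "force": 90}}

```text
time_s: 5.08
tcp_pos: [0.4537, -0.0563, 0.2739]
ee_rot: [-0.187, 0.948, 0.049, 0.255]
force: [-0.1, 0.2, -2.4]
width: 0.174
grip_force: 87.6
```

```bash
python3 - <<'E'
from h import *
h=np.radians(-35);h=np.array([np.cos(h),np.sin(h),0]);lip=np.array([.520,-.352,0])-.028*h
g=lip-.163*h+[0,0,.20]
print(g);b=go(g,ori(-35,30))
f=manip.grab_frame("side");save("pics/side1.png",f)
cv2.imwrite("pics/side1c.png",cv2.resize(cv2.imread("pics/side1.png")[60:240,180:400],None,fx=3,fy=3))
E
```

```text
[ 0.36354196 -0.2424469   0.2       ]
tcp target [ 0.3712 -0.2478  0.1838] trans(now) [ 0.1742 -0.1458  0.0036] rotvec [0.4985 0.0019 0.8662] trans(after rot) [ 0.0084 -0.2042  0.0992]
```

View pics/side1c.png

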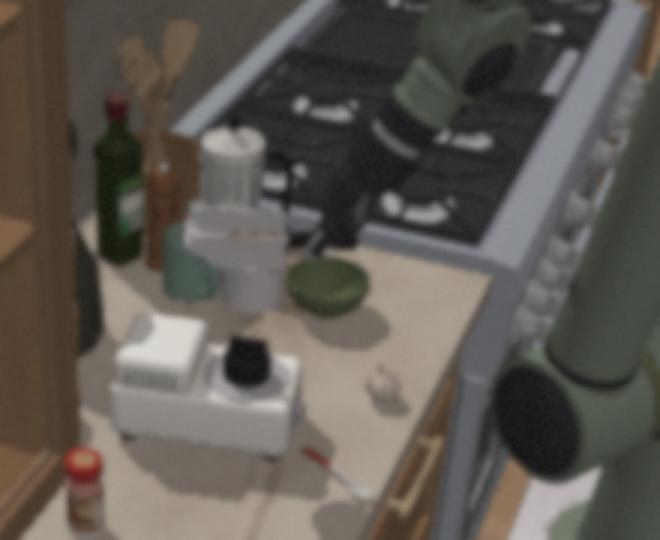

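>>> {"op": "hand_motion", "data": {"ticks": [[[0, 0, 0], [0.0312, 0, 0.0542]], [[0, 0, 0], [0.0623, 0, 0.1083]], [[0, 0, 0], [0.0623, 0, 0.1083]], [[0, 0, 0], [0.0623, 0, 0.1083]], [[0, 0, 0], [0.0623, 0, 0.1083]], [[0, 0, 0], [0.0623, 0, 0.1083]], [[0, 0, 0], [0.0623, 0, 0.1083]], [[0, 0, 0], [0.0623, 0, 0.1083]], [[0, 0, 0], [0.0312, 0, 0.0542]], [[0.0005, -0.0102, 0.005], [0, 0, 0]], [[0.001, -0.0204, 0.0099], [0, 0, 0]], [[0.001, -0.0204, 0.0099], [0, 0, 0]], [[0.001, -0.0204, 0.0099], [0, 0, 0]], [[0.001, -0.0204, 0.0099], [0, 0, 0]], [[0.001, -0.0204, 0.0099], [0, 0, 0]], [[0.001, -0.0204, 0.0099], [0, 0, 0]], [[0.001, -0.0204, 0.0099], [0, 0, 0]], [[0.001, -0.0204, 0.0099], [0, 0, 0]], [[0.0005, -0.0102, 0.005], [0, 0, 0]]], "finger_gap": 0, "force": 90}}

```text
time_s: 7.5
tcp_pos: [0.3769, -0.2281, 0.1902]
ee_rot: [0.292, 0.921, -0.077, 0.247]
force: [1.0, -0.7, -2.2]
width: 0.17
grip_force: 88.1
```

```bash
cat > pour.py <<'E'
from h import *
s=manip.state();p=np.array(s["tcp_pos"]);r=R.from_quat(s["ee_rot"]).as_matrix();t0=np.radians(30)
# pitch now
z=r[:,2];hh=-r[:,0]*[1,1,0];hh/=np.linalg.norm(hh);tilt=np.arctan2(z@hh,-z[2]);th=t0-tilt
rot=R.from_rotvec(r[:,1]*th).as_matrix()
g=p-.019*z;lip=g+rot@(.163*hh+[0,0,.006])
print("heading",np.degrees(np.arctan2(hh[1],hh[0])),"theta",np.degrees(th),"lip",lip,"lip rel bowl along h, left",(lip-[.520,-.352,0])@hh,(lip-[.520,-.352,0])@np.cross([0,0,1],hh))
print("world up in tool",r.T@[0,0,1],"h in tool",r.T@hh)
rr=r.T@(p-lip)
for d in(.08,.1,.15): print(d,((R.from_rotvec([0,d,0]).as_matrix()-np.eye(3))@rr).round(4))
E
python3 pour.py
```

```text
heading -35.156258885813784 theta 0.05614415604178202 lip [ 0.50239562 -0.31656422  0.21253222] lip rel bowl along h, left -0.034797292598431964 0.018835000822843676
world up in tool [-0.49915114  0.00145077 -0.86651372] h in tool [-8.66514938e-01 -8.35707578e-04  4.99150442e-01]
0.08 [-0.005   0.     -0.0113]
0.1 [-0.0064  0.     -0.0141]
0.15 [-0.0102  0.     -0.0209]
```

>>> {"op": "hand_motion", "data": {"ticks": [[[-0.003, -0.009, 0.0017], [0, 0, 0]], [[-0.003, -0.008, 0.0017], [0, 0, 0]], [[-0.0071, 0, -0.0154], [0, 0.11, 0]], [[-0.0071, 0, -0.0154], [0, 0.11, 0]], [[-0.0071, 0, -0.0154], [0, 0.11, 0]], [[-0.0071, 0, -0.0154], [0, 0.106, 0]], [[0, 0, 0], [0, 0, 0]], [[0.0016, 0, 0.0178], [0, 0, 0]], [[0.0016, 0, 0.0178], [0, 0, 0]], [[0.0016, 0, 0.0178], [0, 0, 0]], [[0.0016, 0, 0.0178], [0, 0, 0]], [[0.0016, 0, 0.0178], [0, 0, 0]], [[0, 0, 0], [0, 0, 0]]], "finger_gap": 0, "force": 90}}

```text
time_s: 9.12
tcp_pos: [0.3768, -0.2464, 0.1677]
ee_rot: [0.3, 0.953, -0.012, 0.041]
force: [-0.3, 0.5, -2.1]
width: 0.169
grip_force: 88.0
```

```bash
python3 pour.py
```

```text
heading -34.98912204436251 theta 25.06388507017229 lip [ 0.49855855 -0.33152263  0.12303461] lip rel bowl along h, left -0.0293082928989453 0.004481336914584536
world up in tool [-0.08604493  0.00209646 -0.99628905] h in tool [-9.96291258e-01 -1.81061539e-04  8.60447364e-02]
0.08 [-0.005   0.     -0.0113]
0.1 [-0.0064  0.     -0.0141]
0.15 [-0.0102  0.     -0.0209]
```

>>> {"op": "hand_motion", "data": {"ticks": [[[0.0015, -0.0022, 0.0175], [0, 0, 0]], [[0.0015, -0.0022, 0.0175], [0, 0, 0]], [[0, 0, 0], [0, 0, 0]], [[0, 0, 0], [0, 0, 0]]], "finger_gap": 0, "force": 90}}

```text
time_s: 9.62
tcp_pos: [0.3763, -0.2519, 0.1351]
ee_rot: [0.3, 0.953, -0.013, 0.043]
force: [-0.5, -1.0, -1.9]
width: 0.173
grip_force: 87.9
```

```bash
python3 pour.py | head -1
```

```text
heading -35.006788614341176 theta 24.853401849971757 lip [ 0.49816762 -0.33719024  0.09094341] lip rel bowl along h, left -0.026378517737487762 -0.000394221487546139
```

>>> {"op": "hand_motion", "data": {"ticks": [[[-0.0024, 0, -0.0057], [0, 0.04, 0]], [[-0.0024, 0, -0.0057], [0, 0.04, 0]], [[-0.0024, 0, -0.0057], [0, 0.04, 0]], [[-0.0024, 0, -0.0057], [0, 0.04, 0]], [[-0.0024, 0, -0.0057], [0, 0.04, 0]], [[-0.0024, 0, -0.0057], [0, 0.04, 0]], [[-0.0024, 0, -0.0057], [0, 0.04, 0]], [[-0.0024, 0, -0.0057], [0, 0.04, 0]], [[-0.0024, 0, -0.0057], [0, 0.04, 0]], [[-0.0024, 0, -0.0057], [0, 0.04, 0]], [[-0.0024, 0, -0.0057], [0, 0.04, 0]], [[-0.0024, 0, -0.0057], [0, 0.04, 0]], [[-0.0024, 0, -0.0057], [0, 0.04, 0]], [[-0.0024, 0, -0.0057], [0, 0.04, 0]], [[-0.0024, 0, -0.0057], [0, 0.04, 0]], [[-0.0024, 0, -0.0057], [0, 0.04, 0]], [[-0.0024, 0, -0.0057], [0, 0.04, 0]], [[-0.0024, 0, -0.0057], [0, 0.04, 0]], [[-0.0024, 0, -0.0057], [0, 0.04, 0]], [[-0.0024, 0, -0.0057], [0, 0.04, 0]]], "finger_gap": 0, "force": 90}}

```text
time_s: 12.12
tcp_pos: [0.4397, -0.2963, 0.2279]
ee_rot: [0.282, 0.894, 0.105, -0.331]
force: [-0.1, 0.2, -1.5]
width: 0.173
grip_force: 88.1
```

>>> {"op": "hand_motion", "data": {"ticks": [[[0, 0, 0], [0, 0, 0]], [[0, 0, 0], [0, 0, 0]], [[0, 0, 0], [0, 0, 0]], [[0, 0, 0], [0, 0, 0]]], "finger_gap": 0, "force": 90}}

```text
time_s: 12.62
tcp_pos: [0.4387, -0.2957, 0.2276]
ee_rot: [0.282, 0.894, 0.105, -0.332]
force: [0.2, 0.9, -1.5]
width: 0.17
grip_force: 88.1
```

```bash
python3 pour.py && python3 - <<'E'
from h import *
f=manip.grab_frame("top");save("pics/t2.png",f);g=manip.grab_frame("side");save("pics/s2.png",g)
a=cv2.resize(cv2.imread("pics/t2.png")[130:260,290:420],None,fx=3,fy=3);b=cv2.resize(cv2.imread("pics/s2.png")[90:220,230:360],None,fx=3,fy=3)
cv2.imwrite("pics/c2.png",np.hstack([a,b]))
E
```

```text
heading -34.939870471069284 theta 70.7198045181531 lip [ 0.49774446 -0.33665998  0.09011091] lip rel bowl along h, left -0.027029539435396575 -0.0001710776197671697
world up in tool [ 0.65236042  0.00132858 -0.75790773] h in tool [-0.75790889  0.00114356 -0.65235941]
0.08 [-0.005   0.     -0.0113]
0.1 [-0.0064  0.     -0.0141]
0.15 [-0.0102 -0.     -0.0209]
```

View pics/c2.png

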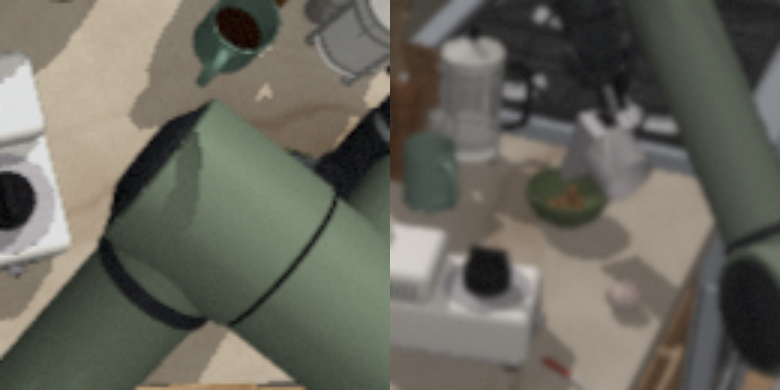

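>>> {"op": "hand_motion", "data": {"ticks": [[[0.013, 0, -0.0152], [0, 0, 0]], [[0.0196, 0, -0.0227], [0, 0, 0]], [[0.0196, 0, -0.0227], [0, 0, 0]], [[0.0196, 0, -0.0227], [0, 0, 0]], [[0, 0, 0], [0, -0.137, 0]], [[0, 0, 0], [0, -0.137, 0]], [[0, 0, 0], [0, -0.137, 0]], [[0, 0, 0], [0, -0.137, 0]], [[0, 0, 0], [0, -0.137, 0]], [[0, 0, 0], [0, -0.137, 0]], [[0, 0, 0], [0, -0.137, 0]], [[0, 0, 0], [0, -0.137, 0]], [[0, 0, 0], [0, -0.138, 0]], [[0, 0, 0], [0, 0, 0]]], "finger_gap": 0, "force": 90}}

```text
time_s: 14.48
tcp_pos: [0.4265, -0.2871, 0.3244]
ee_rot: [0.291, 0.92, -0.078, 0.25]
force: [0.1, -0.2, -1.5]
width: 0.175
grip_force: 88.2
```

```bash
python3 pour.py | head -1; python3 - <<'E'
from h import *
h=np.radians(35);h=np.array([np.cos(h),np.sin(h),0])
g=np.array([.46,.31,.0805])-.0845*h+[0,0,.15]
b=go(g,ori(35,30)); 
f=manip.grab_frame("top");save("pics/t3.png",f);g=manip.grab_frame("side");save("pics/s3.png",g)
a=cv2.resize(cv2.imread("pics/t3.png")[130:260,290:420],None,fx=3,fy=3);b=cv2.resize(cv2.imread("pics/s3.png")[90:220,230:360],None,fx=3,fy=3)
cv2.imwrite("pics/c3.png",np.hstack([a,b]))
E
```

```text
heading -35.073380261930815 theta -0.3034024173915043 lip [ 0.5519717  -0.37525587  0.34770025] lip rel bowl along h, left 0.03952958258462098 -0.0006612556380273219
tcp target [0.3984 0.2669 0.2143] trans(now) [ 0.3502  0.4374 -0.0762] rotvec [-0.6124  0.0057 -1.0574] trans(after rot) [-0.2002  0.4699  0.2428]
```

View pics/c3.png

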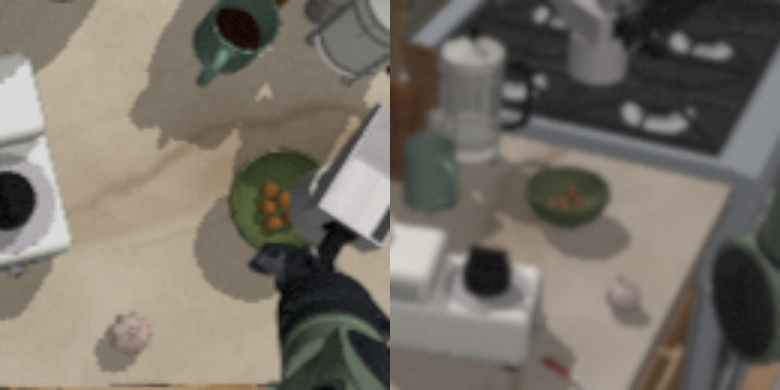

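>>> {"op": "hand_motion", "data": {"ticks": [[[0, 0, 0], [-0.034, 0.0003, -0.0588]], [[0, 0, 0], [-0.068, 0.0006, -0.1175]], [[0, 0, 0], [-0.068, 0.0006, -0.1175]], [[0, 0, 0], [-0.068, 0.0006, -0.1175]], [[0, 0, 0], [-0.068, 0.0006, -0.1175]], [[0, 0, 0], [-0.068, 0.0006, -0.1175]], [[0, 0, 0], [-0.068, 0.0006, -0.1175]], [[0, 0, 0], [-0.068, 0.0006, -0.1175]], [[0, 0, 0], [-0.068, 0.0006, -0.1175]], [[0, 0, 0], [-0.034, 0.0003, -0.0588]], [[0, 0, 0], [0, 0, 0]]], "finger_gap": 0, "force": 90}}

```text
time_s: 15.95
tcp_pos: [0.4313, -0.2929, 0.3277]
ee_rot: [-0.291, 0.921, 0.075, 0.248]
force: [-1.2, -0.6, -0.8]
width: 0.177
grip_force: 88.0
```

```bash
python3 - <<'E'
from h import *
h=np.radians(35);h=np.array([np.cos(h),np.sin(h),0])
go(np.array([.46,.31,.0805])-.0845*h+[0,0,.15],ori(35,30))
E
```

```text
tcp target [0.3984 0.2669 0.2143] trans(now) [-0.1993  0.4782  0.2429] rotvec [-0.0054  0.0005  0.0028] trans(after rot) [-0.1981  0.4774  0.2453]
```

>>> {"op": "hand_motion", "data": {"ticks": [[[-0.0083, 0.02, 0.0101], [-0.0054, 0.0005, 0.0028]], [[-0.0166, 0.0398, 0.0203], [0, 0, 0]], [[-0.0166, 0.0398, 0.0203], [0, 0, 0]], [[-0.0166, 0.0398, 0.0203], [0, 0, 0]], [[-0.0166, 0.0398, 0.0203], [0, 0, 0]], [[-0.0166, 0.0398, 0.0203], [0, 0, 0]], [[-0.0166, 0.0398, 0.0203], [0, 0, 0]], [[-0.0166, 0.0398, 0.0203], [0, 0, 0]], [[-0.0166, 0.0398, 0.0203], [0, 0, 0]], [[-0.0166, 0.0398, 0.0203], [0, 0, 0]], [[-0.0166, 0.0398, 0.0203], [0, 0, 0]], [[-0.0166, 0.0398, 0.0203], [0, 0, 0]], [[-0.0083, 0.02, 0.0101], [0, 0, 0]], [[0, 0, 0], [0, 0, 0]], [[0, 0, 0], [0, 0, 0]]], "finger_gap": 0, "force": 90}}

```text
time_s: 17.82
tcp_pos: [0.3971, 0.2696, 0.2166]
ee_rot: [-0.29, 0.921, 0.078, 0.247]
force: [0.7, -0.0, -1.3]
width: 0.172
grip_force: 88.2
```

```bash
python3 - <<'E'
from h import *
h=np.radians(35);h=np.array([np.cos(h),np.sin(h),0])
go(np.array([.46,.31,.0805])-.0845*h+[0,0,.01],ori(35,30))
f=manip.grab_frame("side");save("pics/s4.png",f)
cv2.imwrite("pics/s4c.png",cv2.resize(cv2.imread("pics/s4.png")[140:300,140:360],None,fx=3,fy=3))
E
```

```text
tcp target [0.3984 0.2669 0.0743] trans(now) [ 0.0717 -0.0029  0.123 ] rotvec [-0.0004  0.0008  0.0002] trans(after rot) [ 0.0716 -0.003   0.123 ]
```

View pics/s4c.png

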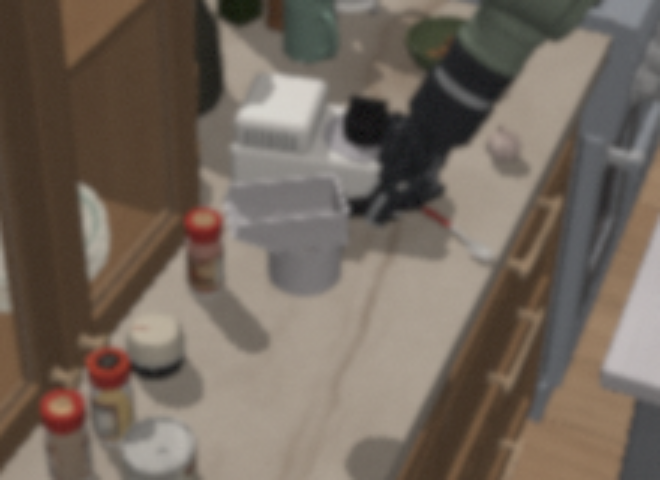

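>>> {"op": "hand_motion", "data": {"ticks": [[[0.012, -0.0005, 0.0205], [0, 0, 0]], [[0.012, -0.0005, 0.0205], [0, 0, 0]], [[0.012, -0.0005, 0.0205], [0, 0, 0]], [[0.012, -0.0005, 0.0205], [0, 0, 0]], [[0.012, -0.0005, 0.0205], [0, 0, 0]], [[0.012, -0.0005, 0.0205], [0, 0, 0]], [[0, 0, 0], [0, 0, 0]], [[0.0015, 0, 0.0026], [0, 0, 0]], [[0.001, 0, 0.0017], [0, 0, 0]], [[0.001, 0, 0.0017], [0, 0, 0]], [[0, 0, 0], [0, 0, 0]]], "finger_gap": 0, "force": 90}}

```text
time_s: 19.25
tcp_pos: [0.398, 0.267, 0.067]
ee_rot: [-0.291, 0.921, 0.078, 0.247]
force: [0.5, 1.1, -0.8]
width: 0.169
grip_force: 88.2
```

```bash
python3 - <<'E'
from h import *
print(manip.state()["force"],manip.state()["tcp_pos"])
E
```

```text
[ 0.49117339  1.0796612  -0.84042214] [0.39798692 0.26695497 0.06698481]
```

Foot is about 3 mm up; lower till contact.

>>> {"op": "hand_motion", "data": {"ticks": [[[0.0008, 0, 0.0013], [0, 0, 0]], [[0, 0, 0], [0, 0, 0]]], "finger_gap": 0, "force": 90}}

```text
time_s: 19.5
tcp_pos: [0.3978, 0.2669, 0.0651]
ee_rot: [-0.291, 0.921, 0.078, 0.247]
force: [-0.0, 0.2, -1.2]
width: 0.173
grip_force: 88.2
```

>>> {"op": "hand_motion", "data": {"ticks": [[[0.0005, 0, 0.0009], [0, 0, 0]], [[0, 0, 0], [0, 0, 0]]], "finger_gap": 0, "force": 90, "only": "force|tcp"}}

```text
tcp_pos: [0.3979, 0.2669, 0.0642]
force: [-0.1, 0.5, -0.6]
grip_force: 88.6
```

>>> {"op": "hand_motion", "data": {"ticks": [[[0.0005, 0, 0.0009], [0, 0, 0]], [[0, 0, 0], [0, 0, 0]]], "finger_gap": 0, "force": 90, "only": "force|tcp"}}

```text
tcp_pos: [0.3983, 0.2672, 0.064]
force: [-5.4, -3.7, 11.7]
grip_force: 90.6
```

>>> {"op": "hand_motion", "data": {"ticks": [[[0, 0, 0], [0, 0, 0]], [[0, 0, 0], [0, 0, 0]], [[0, 0, 0], [0, 0, 0]], [[0, 0, 0], [0, 0, 0]], [[0, 0, -0.02], [0, 0, 0]], [[0, 0, -0.03], [0, 0, 0]], [[0, 0, -0.03], [0, 0, 0]], [[0, 0, -0.04], [0, 0, 0]], [[0, 0, -0.04], [0, 0, 0]], [[0, 0, 0], [0, 0, 0]]], "finger_gap": 1.0}}

```text
time_s: 21.25
tcp_pos: [0.3333, 0.221, 0.2045]
ee_rot: [-0.291, 0.92, 0.078, 0.25]
force: [0.9, -0.2, -0.3]
width: 1.0
grip_force: 0.0
```

```bash
python3 - <<'E'
from h import *
import pickle
go([.515,-.027,.25],ori(11,0))
f=manip.grab_frame("top");g=manip.grab_frame("side");pickle.dump((f,g),open("f5.pkl","wb"));save("pics/t5.png",f);save("pics/s5.png",g)
a=cv2.resize(cv2.imread("pics/t5.png")[140:240,160:340],None,fx=4,fy=3);b=cv2.resize(cv2.imread("pics/s5.png")[150:250,170:350],None,fx=4,fy=3)
cv2.imwrite("pics/c5.png",np.vstack([a,b]))
E
```

```text
tcp target [ 0.515  -0.027   0.2313] trans(now) [-0.0188 -0.3074 -0.0191] rotvec [0.1088 0.5231 0.4097] trans(after rot) [-0.131  -0.2781 -0.0268]
```

View pics/c5.png

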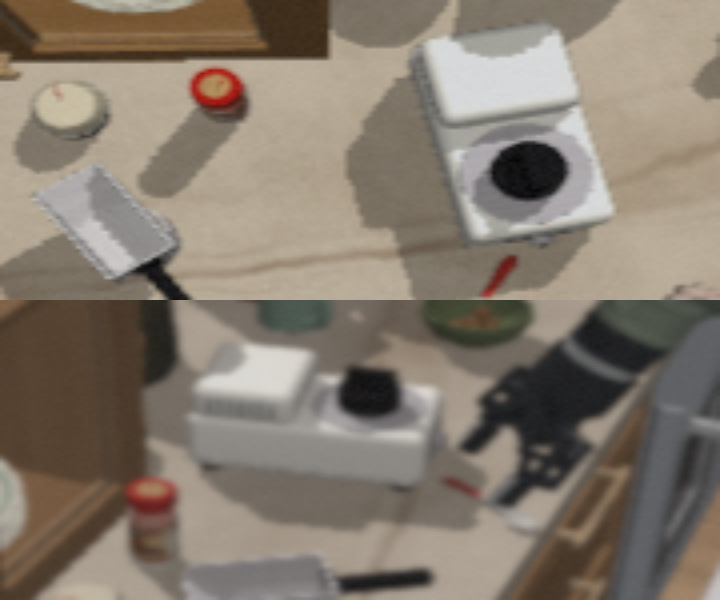

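```bash
python3 - <<'E'
from h import *
import pickle
f,g=pickle.load(open("f5.pkl","rb"))
def blob(f,x0,x1,y0,y1,th=60):
    q=f["color"].max(2)[y0:y1,x0:x1];m=(q<th).astype(np.uint8);n,l,s,c=cv2.connectedComponentsWithStats(m);i=1+np.argmax(s[1:,4])
    s=s[i];print(s+[x0,y0,0,0,0],c[i]+[x0,y0]);return s+[x0,y0,0,0,0],c[i]+[x0,y0]
A,ca=blob(f,278,306,184,212);B,cb=blob(g,248,280,168,192)
print("tri centroid",tri(ray(f,*ca),ray(g,*cb)))
for z in(.12,.13): print(onz(f,*ca,z).round(4),onz(g,*cb,z).round(4))
# yaw of white body edges in the top view
E=[((160+470/4,140+240/3),(160+612/4,140+215/3)),((160+612/4,140+215/3),(160+555/4,140+25/3)),((160+470/4,140+240/3),(160+415/4,140+55/3))]
for p,q in E:
    d=onz(f,*q,.088)-onz(f,*p,.088);print(np.degrees(np.arctan2(d[1],d[0])),onz(f,*p,.088).round(3))
E
```

```text
[283 187  19  20 275] [291.69454545 196.66545455]
[255 173  14  16 189] [261.6984127  180.52910053]
tri centroid (array([ 0.5194, -0.0305,  0.1082]), np.float64(0.003))
[ 0.519  -0.0289  0.12  ] [ 0.512  -0.0149  0.12  ]
[ 0.5175 -0.0279  0.13  ] [ 0.5071 -0.0016  0.13  ]
-77.86635409119438 [0.447 0.017 0.088]
10.199025279392234 [ 0.472 -0.101  0.088]
10.950286131848431 [0.447 0.017 0.088]
```

>>> {"op": "hand_motion", "data": {"ticks": [[[-0.009, -0.0439, 0], [0, 0, 0]], [[-0.009, -0.0439, 0], [0, 0, 0]], [[-0.009, -0.0439, 0], [0, 0, 0]], [[-0.009, -0.0439, 0], [0, 0, 0]], [[-0.009, -0.0439, -0.01], [0, 0, 0]], [[0, 0, -0.01], [0.0272, 0.1308, 0.1024]], [[0, 0, 0], [0.0272, 0.1308, 0.1024]], [[0, 0, 0], [0.0272, 0.1308, 0.1024]], [[0, 0, 0], [0.0272, 0.1308, 0.1024]], [[0, 0, 0], [0, 0, 0]], [[0, 0, 0], [0, 0, 0]]], "finger_gap": 1.0}}

```text
time_s: 22.72
tcp_pos: [0.4813, 0.0579, 0.2394]
ee_rot: [-0.097, 0.995, -0.0, -0.004]
force: [-0.5, -1.0, -0.1]
width: 1.002
grip_force: 0.0
```

```bash
python3 - <<'E'
from h import *
go([.515,-.027,.25],ori(11,0))
E
```

```text
tcp target [ 0.515  -0.027   0.2313] trans(now) [-0.0167 -0.0898  0.008 ] rotvec [ 0.0004 -0.0083  0.002 ] trans(after rot) [-0.0169 -0.0898  0.0081]
```

```bash
cat > cap.py <<'E'
from h import *
import pickle,sys
f=manip.grab_frame("wrist");pickle.dump(f,open(sys.argv[1],"wb"))
T=np.array(f["world_to_cam"]);K=np.array(f["intrinsics"])
def wproj(p):
    c=T[:3,:3]@p+T[:3,3];r=np.hypot(c[0],c[1]);return K[:2,2]+K[0,0]*np.arctan2(r,c[2])*c[:2]/r
e=wproj(np.array([.519,-.029,.12]))
q=f["color"].max(2);
for th in(45,60,75):
    n,l,s,c=cv2.connectedComponentsWithStats((q<th).astype(np.uint8));i=l[int(e[1]),int(e[0])]
    print(th,"exp",e.round(1),"label",i,s[i],c[i].round(1))
    if i: 
        for z in(.12,.13): o,d=wray(f,*c[i]);print(z,(o+d*(z-o[2])/d[2]).round(4))
E
python3 cap.py w5.pkl
```

```text
45 exp [166.8 204.8] label 45 [ 136  166   64   70 3279] [167.2 198.8]
0.12 [ 0.5127 -0.0291  0.12  ]
0.13 [ 0.5085 -0.0264  0.13  ]
60 exp [166.8 204.8] label 70 [ 136  165   64   71 3322] [167.3 198.8]
0.12 [ 0.5126 -0.0291  0.12  ]
0.13 [ 0.5084 -0.0264  0.13  ]
75 exp [166.8 204.8] label 164 [ 136  165   64   72 3380] [167.4 198.8]
0.12 [ 0.5126 -0.029   0.12  ]
0.13 [ 0.5083 -0.0263  0.13  ]
```

>>> {"op": "hand_motion", "data": {"ticks": [[[-0.0069, -0.0306, 0], [0, -0.008, 0.002]], [[-0.0069, -0.0306, 0], [0, 0, 0]], [[-0.0069, -0.0306, 0], [0, 0, 0]], [[0, 0, 0], [0, 0, 0]], [[0, 0, 0], [0, 0, 0]]], "finger_gap": 1.0}}

```text
time_s: 23.4
tcp_pos: [0.5188, -0.0283, 0.2416]
ee_rot: [-0.095, 0.995, 0.0, 0.001]
force: [-0.6, 0.9, -0.0]
width: 1.007
grip_force: 0.0
```

```bash
python3 cap.py w6.pkl; python3 -c "
from h import *
go([.519,-.029,.22],ori(11,0))"
```

```text
45 exp [260.8 182.9] label 27 [ 224  143   66   72 3540] [256.7 177.7]
0.12 [ 0.5148 -0.0337  0.12  ]
0.13 [ 0.5119 -0.0342  0.13  ]
60 exp [260.8 182.9] label 40 [ 224  143   66   73 3596] [256.7 177.9]
0.12 [ 0.5149 -0.0337  0.12  ]
0.13 [ 0.512  -0.0341  0.13  ]
75 exp [260.8 182.9] label 95 [ 224  143   67   73 3649] [256.8 177.8]
0.12 [ 0.5149 -0.0336  0.12  ]
0.13 [ 0.5119 -0.034   0.13  ]
tcp target [ 0.519  -0.029   0.2013] trans(now) [ 0.0001 -0.001   0.0404] rotvec [-0.0003  0.0019 -0.0012] trans(after rot) [ 0.0001 -0.001   0.0404]
```

```bash
python3 - <<'E'
from h import *
import pickle
a=pickle.load(open("w5.pkl","rb"));b=pickle.load(open("w6.pkl","rb"));f,g=pickle.load(open("f5.pkl","rb"))
r=[wray(a,167.3,198.8),wray(b,256.7,177.8),ray(f,291.7,196.7),ray(g,261.7,180.5)]
for i in range(4):
    for j in range(i): print(j,i,*tri(r[j],r[i]))
A=sum(np.eye(3)-np.outer(d,d)/(d@d) for o,d in r);B=sum((np.eye(3)-np.outer(d,d)/(d@d))@o for o,d in r);print(np.linalg.solve(A,B))
print("cam pos",r[1][0],r[1][1])
q=b["color"].max(2)[143:216:3,224:291:3];print("\n".join(" ".join("%2d"%min(v,99) for v in w) for w in q))
E
```

```text
0 1 [ 0.5192 -0.0331  0.1048] 0.0002
0 2 [ 0.5205 -0.0321  0.1034] 0.0034
1 2 [ 0.5238 -0.0322  0.0888] 0.0004
0 3 [ 0.5184 -0.0326  0.1068] 0.0004
1 3 [ 0.5188 -0.0331  0.1065] 0.0
2 3 [ 0.5193 -0.0305  0.1084] 0.0028
[ 0.51916738 -0.0321713   0.10661344]
cam pos [ 0.43769199 -0.04462651  0.38367622] [ 0.28057735  0.03977038 -0.95900713]
99 99 99 99 99 99 99 82 86 75 76 10 76 73 86 83 82 84 83 84 83 83 82
99 99 99 99 99 99 68 14  4  4  4  6  5  5  4 14 74 84 84 84 83 84 83
99 99 99 99 99 27  6  9  7  5  6  8  6  3  8  4  0 49 83 83 82 82 82
99 99 99 99 10  3  8 14 16 13 14  7 10  8  7  6  5  3 50 87 86 86 85
99 99 99  0  9 15 17 15 16 14  9  7  6 12 11  9  7 10  6  1 86 84 85
99 99 62  8 13 17 15 13 15  4  4  5  5  5 11 10 10  9  7  6 75 82 82
99 99  4 16 16 16 15 14 10  7  6  9  8  7 13  8  8  8  6 12  2 82 84
99 17 16 13 16 17 12 14 13 14 15 11 13  9  8  6  6 11  6 14 11 64 84
99  8 16 14 15 15 15 12 11 15 16 15 11  5  6  9 11  9 11  8 13 12 82
99 13 15 16 15 15 15 14 11 16 17 16 13 10  8 10  7  7  8 10 15  8 79
80 14 14 14 16 16 14 13 12 15 16 14 13  7 10  9  7 10 10 16 12 11 79

[... 265 characters left out ...]
3 17 14 99
99 14 14 15 17 15 16 13 13 14 14 15 16  8  8  9  7  9  6 15 13  7 99
99 11 15 16 16 18 15 14 14 16 15 15 14  8  7  7  6  8  7 16 15 56 99
99 99 12 15 14 15 15 15 10 15 16 14 11  9 10  7 12  8 13 13  8 99 99
99 99 40 14 17 15 16 13 11 16 15 13 12  7  9 10 11 13 16 15 93 99 99
99 99 99  8 18 14 14 14  8 16 15 16 12  7 10 10 13 12 13 35 99 99 99
99 99 99 99 21 15 15 16 12 16 16 14 13  7 12 14 13 14 53 99 99 99 99
99 99 99 99 99 57 13 12 12 15 15 16 15  5 15 15 10 82 99 99 99 99 99
99 99 99 99 99 99 79 52 11 15 14 11 12  6  9 73 83 79 92 99 87 79 77
99 99 84 84 85 85 84 85 66 17 16 13 11  6 84 84 83 84 83 83 83 85 99
99 99 99 82 82 82 84 83 85 58 49 50 49 79 83 84 84 83 83 80 99 99 99
```

```bash
python3 - <<'E'
from h import *
import pickle
b=pickle.load(open("w6.pkl","rb"))
for p in((255.5,164),(256,188),(256.5,213),(249,190),(263,190)):
    o,d=wray(b,*p);print(p,(o+d*(.144-o[2])/d[2]).round(4))
go([.519,-.032,.133],ori(11,0))
E
```

```text
(255.5, 164) [ 0.4963 -0.0379  0.144 ]
(256, 188) [ 0.5168 -0.0336  0.144 ]
(256.5, 213) [ 0.5394 -0.0289  0.144 ]
(249, 190) [ 0.5197 -0.0391  0.144 ]
(263, 190) [ 0.5174 -0.0274  0.144 ]
tcp target [ 0.519  -0.032   0.1143] trans(now) [ 0.0009 -0.0039  0.1274] rotvec [-0.0003  0.0019 -0.0012] trans(after rot) [ 0.0006 -0.0039  0.1274]
```

>>> {"op": "hand_motion", "data": {"ticks": [[[0.001, -0.005, 0.0235], [0, 0, -0.012]], [[0, 0, 0.0235], [0, 0, 0]], [[0, 0, 0.0235], [0, 0, 0]], [[0, 0, 0.0235], [0, 0, 0]], [[0, 0, 0.0125], [0, 0, 0]], [[0, 0, 0.01], [0, 0, 0]], [[0, 0, 0], [0, 0, 0]]], "finger_gap": 1.0}}

```text
time_s: 24.32
tcp_pos: [0.5196, -0.0333, 0.1249]
ee_rot: [-0.101, 0.995, -0.0, 0.001]
force: [-0.8, -0.4, 0.4]
width: 1.001
grip_force: 0.0
```

>>> {"op": "hand_motion", "data": {"ticks": [[[0, 0, 0], [0, 0, 0]], [[0, 0, 0], [0, 0, 0]], [[0, 0, 0], [0, 0, 0]], [[0, 0, 0], [0, 0, 0]], [[0, 0, 0], [0, 0, 0]], [[0, 0, 0], [0, 0, 0]]], "finger_gap": 0, "force": 60}}

```text
time_s: 25.08
tcp_pos: [0.5198, -0.0331, 0.1253]
ee_rot: [-0.101, 0.995, 0.0, 0.001]
force: [-0.3, 2.4, 3.3]
width: 0.147
grip_force: 60.2
```

>>> {"op": "hand_motion", "data": {"ticks": [[[0, 0, 0], [0, 0, -0.03]], [[0, 0, 0], [0, 0, -0.03]], [[0, 0, 0], [0, 0, -0.03]], [[0, 0, 0], [0, 0, -0.03]], [[0, 0, 0], [0, 0, 0]]], "finger_gap": 0, "force": 80}}

```text
time_s: 25.7
tcp_pos: [0.5198, -0.0328, 0.1254]
ee_rot: [-0.159, 0.987, 0.001, 0.001]
force: [-0.7, 5.8, 7.3]
width: 0.14
grip_force: 90.6
```

```bash
python3 -c "
from h import *
s=manip.state();print(s['torque'],s['force'],s['tcp_pos'],R.from_quat(s['ee_rot']).as_matrix()[:,0])"
```

```text
[ 1.11610081  0.40067955 -1.53179524] [-0.71707477  5.79554982  7.31840774] [ 0.51984277 -0.03279964  0.12538159] [-0.9492704  -0.31445126 -0.00247203]
```

>>> {"op": "hand_motion", "data": {"ticks": [[[0, 0, 0], [0, 0, 0.06]], [[0, 0, 0], [0, 0, 0.06]], [[0, 0, 0], [0, 0, 0.04]], [[0, 0, 0], [0, 0, 0.04]], [[0, 0, 0], [0, 0, 0.04]], [[0, 0, 0], [0, 0, 0.04]], [[0, 0, 0], [0, 0, 0]]], "finger_gap": 0, "force": 80}}

```text
time_s: 26.58
tcp_pos: [0.5206, -0.0341, 0.1254]
ee_rot: [-0.022, 1.0, -0.001, 0.002]
force: [0.6, -0.3, 2.5]
width: 0.142
grip_force: 81.6
```

```bash
python3 -c "
from h import *
s=manip.state();print(s['torque'],s['force'],s['tcp_pos'],R.from_quat(s['ee_rot']).as_matrix()[:,0])"
```

```text
[-0.0678516  -0.1308905   0.01431814] [ 0.64068829 -0.33435552  2.45029186] [ 0.52064328 -0.03411984  0.12541742] [-0.99904229 -0.04364977 -0.00303245]
```

>>> {"op": "hand_motion", "data": {"ticks": [[[0, 0, -0.0003], [0, 0, 0.117]], [[0, 0, -0.0003], [0, 0, 0.117]], [[0, 0, -0.0003], [0, 0, 0.117]], [[0, 0, -0.0003], [0, 0, 0.117]], [[0, 0, -0.0003], [0, 0, 0.117]], [[0, 0, -0.0003], [0, 0, 0.117]], [[0, 0, -0.0003], [0, 0, 0.117]], [[0, 0, -0.0003], [0, 0, 0.117]], [[0, 0, -0.0003], [0, 0, 0.117]], [[0, 0, -0.0003], [0, 0, 0.117]], [[0, 0, 0], [0, 0, 0]]], "finger_gap": 0, "force": 80}}

```text
time_s: 27.95
tcp_pos: [0.5206, -0.0345, 0.1291]
ee_rot: [0.534, 0.845, -0.0, 0.002]
force: [-1.3, -0.2, 8.5]
width: 0.14
grip_force: 82.3
```

```bash
python3 -c "
from h import *
s=manip.state();print(s['torque'],s['force'],s['tcp_pos'],R.from_quat(s['ee_rot']).as_matrix()[:,0])"
```

```text
[-0.1592053   0.33458759 -0.0027026 ] [-1.2568317  -0.20150899  8.47629125] [ 0.52062053 -0.03449517  0.12909325] [-0.42913278  0.90323401 -0.00365816]
```

>>> {"op": "hand_motion", "data": {"ticks": [[[0, 0, -0.004], [0, 0, 0]], [[0, 0, -0.006], [0, 0, 0]], [[0, 0, -0.01], [0, 0, 0]], [[0, 0, -0.01], [0, 0, 0]], [[0, 0, 0], [0, 0, 0]]], "finger_gap": 0, "force": 80}}

```text
time_s: 28.58
tcp_pos: [0.5206, -0.0336, 0.1592]
ee_rot: [0.534, 0.845, 0.001, 0.002]
force: [1.2, 0.5, -1.0]
width: 0.139
grip_force: 81.2
```

>>> {"op": "hand_motion", "data": {"ticks": [[[0, 0, -0.015], [0, 0, 0]], [[0, 0, -0.015], [0, 0, 0]], [[0, 0, -0.015], [0, 0, 0]], [[0, 0, -0.015], [0, 0, 0]], [[0, 0, -0.01], [0, 0, 0]], [[0, 0, 0], [0, 0, 0]], [[0, 0, 0], [0, 0, 0]]], "finger_gap": 0, "force": 80}}

```text
time_s: 29.45
tcp_pos: [0.5194, -0.0334, 0.2277]
ee_rot: [0.534, 0.845, 0.0, 0.0]
force: [0.2, -0.1, -1.3]
width: 0.14
grip_force: 81.2
```

```bash
python3 - <<'E'
from h import *
import pickle
g=manip.grab_frame("side");f=manip.grab_frame("top");pickle.dump((f,g),open("f7.pkl","wb"))
_,g0=pickle.load(open("f5.pkl","rb"))
for x in(g0,g):
    q=x["color"].max(2);n,l,s,c=cv2.connectedComponentsWithStats((q[130:195,240:290]<60).astype(np.uint8));print([(s[i]+[240,130,0,0,0]).tolist() for i in range(1,n) if s[i,4]>15])
# deck colour where the cap stood (side) and nuts in the bowl (both views)
print(g0["color"][180,262],g["color"][180,262],g["color"][170:190:3,262].max(1))
for z in(.09,.12,.16,.19): print(z,proj(g,[.519,-.033,z]).round(1))
u,v=proj(f,[.52,-.352,.03]).astype(int);c=f["color"][v-20:v+20,u-20:u+20].astype(int);m=((c[...,0]>c[...,1]+25)).astype(np.uint8)
print("nut px",m.sum(),cv2.connectedComponentsWithStats(m)[2:4])
E
```

```text
[[278, 158, 12, 7, 38], [255, 173, 14, 16, 189]]
[[247, 130, 35, 36, 502], [278, 158, 12, 7, 39]]
[21 18 21] [163 157 160] [137 152 163 165 129 111 115]
0.09 [261.5 184. ]
0.12 [261.8 177.6]
0.16 [262.2 168.8]
0.19 [262.6 162.1]
nut px 102 (array([[   0,    0,   40,   40, 1498],
       [  17,   13,    5,    5,   20],
       [  22,   16,    5,    5,   18],
       [  28,   17,    4,    5,   16],
       [  16,   19,    5,    4,   16],
       [  24,   22,    5,    4,   15],
       [  18,   24,    5,    5,   17]], dtype=int32), array([[19.30173565, 19.46261682],
       [18.75      , 14.75      ],
       [23.55555556, 18.11111111],
       [29.5       , 19.        ],
       [18.        , 20.5       ],
       [25.86666667, 23.53333333],
       [19.94117647, 25.82352941]]))
```

```bash
python3 -c "
from cell import manip
print(manip.close_job())"
```

```text
the job is handed in; nothing more can be done
None
```

The job is handed in at about 30 s of the 61 s limit: all six hazelnuts are in the bowl, the empty hopper stands on the worktop, and the cap, which has a left-hand thread (it came loose clockwise), is held level about 10 cm above its seat; the hand-in did not report whether it passed.

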